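# Load two tape rolls onto the dispenser spindle

## Task

Refill the tape dispenser: take its spindle by the black handle, thread it through both full tape rolls standing in the tray, and lift the two off together. Then set the spindle back in both forks of the stand, so that both rolls hang freely between the posts, and let go.

Things in the scene. Friction and masses are not known exactly. Their poses are not given: they have to be found in the camera images.
- spindle: Aluminium rod, 10 mm thick, 70 g, loose in the stand's forks. Origin mid-rod on its axis; +y runs along it to the handle. Bare rod y -70 to 70 mm; tip stop 16 mm across, y -80 to -70; collar 18 mm across to y 75; then a black handle 18 wide (x), 22 high, y 75 to 133: grip at y 104, about 40 N. The stop keeps hung rolls on a level rod.
- dispenser: Dark steel stand, fixed. Origin under the centre of its 110 x 150 mm base (10 mm thick), z up. Two Y posts 12 mm thick at y = -52 and 52 mm; V forks open upwards, mouths 40 mm wide, tops 110 mm high. The seated rod lies along y at x = 0, axis 85 mm up, with 12 mm endplay each way about the centre. At the start spindle and stand y axes agree.
- roll_a: Full tape roll on edge in a low fixed tray, nearer the stand: 70 mm outside, 24 mm wide, 40 mm through-hole, 45 g. Origin at hole centre, 47 mm up; y is the hole's level axis, pointing to the dispenser's side. Tray (65 x 66 mm) stays below the hole; the way in from +y is clear. Not the second tray's empty cardboard cores, 46 mm outside; the trays may swap places.
- roll_b: Second full tape roll, same as roll_a and in the same tray, farther from the stand: its centre is 32 mm from roll_a's along the shared hole axis. Origin at the hole's centre, y along the axis as for roll_a; either roll may be turned about that axis. Hung on the rod, a roll's centre lies 15 mm below the rod's axis.
Things that resemble listed ones, but are neither listed nor needed, are in the scene too. Of the things like the spindle, leave any that is red; of the rest the smaller one is meant.

How it is judged:
By the outcome, as a careful person would: the job done as asked, in the order asked, and still so for the second after the job is handed in, with the robot touching nothing.
It also fails if it takes over 54 s, if anything falls off the work surface, if the arm or the gripper's body presses on something with over 40 N, if the wrist force passes 120 N, or if a joint passes its speed limit or range.

## Robot

A 6-joint arm with a two-finger parallel gripper is mounted at the origin on the work surface. World frame = base frame: x ahead of the robot, y to its left, z up, the work surface at z = 0. Lengths are in m, angles in rad, forces in N, time in s.
With the tool pointing down it reaches from about 0.3 to 0.875 m from the base axis. Payload 6.4 kg.
Tool frame: the origin (TCP) lies midway between the tips of the shut fingers; the grasp point (between the pads) lies 19 mm behind it; z points along the fingers, y is the line along which they close (so a half turn about z gives the same grasp; the last joint's range is limited). The gripper opens to 85 mm and grips with 20 to 120 N. Pads are 22 mm wide; open, the fingers measure 114 mm over their backs; the gripper's body (76 mm by 85 mm) begins 54 mm behind the grasp point. The pads swing forward as they close: fully open they stand 13 mm farther back than shut.
Start: joints at [1.056, 0.181, 1.607, -0, 1.354, -0.206], TCP at [0.175, 0.548, 0.231] pointing down, gripper open.
Joint ranges: [-2.99, 2.99], [-0.89, 2.07], [0.3, 2.58], [-1.14, 4.28], [0, 2.63], [-3.12, 3.12]. Speed limits (rad/s): [2.57, 2.57, 3.01, 3.14, 3.14, 3.14].

## Interface

Orientations are given as a rotation vector (axis times angle).
In Python, from cell import ctrl, optics gives the robot as it stands. The module is installed in compiled form; this text tells all that it offers.
- The arm moves only by the tool carry_out, never from a script. Its argument "commands" is a list of rows, each an object of numbers: "dx", "dy", "dz": the shift along the tool's x, y, z in m; "wx", "wy", "wz": the turn, a rotation vector about the tool's x, y, z in rad. In form: [{"dx": .., "dy": .., "dz": .., "wx": .., "wy": .., "wz": ..}, ...]. A call has 1 to 5 rows; each row is the pose to reach, as a shift and turn from the pose commanded when the call began, along the tool's axes at that moment; what a row does not reach only later rows make up. A row lasts 1/12 s, in which the tool goes at most 41.7 mm and 7.16 degrees, less where a joint would pass 70% of its speed; a pose out of reach is approached as far as the arm can. A call with a gripper value outside its range is refused whole. "jaw" is the opening in per cent of the stroke, from 0 (shut) to 100 (fully open), set as the call begins (left out, the last holds). The fingers move at their own pace and stop on an object; the grip force is fixed at half the most. Time passes only in rows, so rows that repeat a pose let the fingers close. It gives the time, the measured TCP pose, the force, the opening and the grip force at its end, in the units of the state.
- ctrl.sense(): the state, without advancing time (a new reading comes with each control period).
- optics.snapshot(name): name is "scene" or "top" or "wrist"; returns a dict with "img" (420x560x3 uint8, red, green, blue), "range_z" (420x560 float32, m along the optical axis (not along the pixel's ray), 0 where there is no reading), "vertical_fov" (degrees; the focal length in pixels is half the picture's height over the tangent of half this angle, whatever the lens; pixels are square), "cx", "cy" (the principal point, pixels), "dist_coeffs" ([k1, k2, p1, p2, k3] as OpenCV has them; the pictures are not rectified), "R" (3x3) and "t" (3): a world point X has camera coordinates R X + t; the wrist camera has in their place "mount" (4x4, takes a point from camera to tool coordinates, whose origin is the TCP and whose axes are the flange's). Camera axes: x right, y down, z forward; pixel columns grow to the right and rows downward; lengths in m; the calibration is good to about 2 mm. A picture is of the moment at which its call begins: read the wrist's pose just before it.
- ctrl.finish_job(): hands the job in; it is judged then, once.
The state is a dict: "clock": time; "joints": joint angles; "qd": joint speeds; "tau": joint torques, N m; "position": TCP position; "orientation": TCP orientation; "force": force on the tool from outside, world axes, zero at the start; "ft_torque": the same for the moment, N m; "finger_gap": opening from 0.0 (shut) to 1.0 (fully open); "finger_force": force on a finger pad.
Only numpy, scipy, OpenCV 4.12 (cv2) and the standard library are available. Lean on these libraries where they do the work, as an engineer would, in place of code of your own. Each camera call takes 0.05 s, during which the arm holds its last target. There are 200 camera calls.

## Working session

There is one attempt and no reset: what is moved stays moved. The work goes in short steps, Python scripts to look and compute and a tool call to move; the robot and the scene stay as the last step left them, time stands still between calls to the robot, and variables do not carry over. Pictures are saved under pics/ and viewed, at most 10 in all, crops included, and the job is handed in when it is done.

Besides the shell and the picture viewer there is one more tool, called after "Call:" as name([rows], argument=value, ...), one row to a line, values as JSON. carry_out: Moves the arm, as the interface text tells. Its arguments: {"type":"object","properties":{"commands":{"type":"array"},"jaw":{"type":"number"}},"required":["commands"]}

```bash
mkdir -p pics; cat > h.py <<'E'
import numpy as np, cv2, pickle
from scipy.spatial.transform import Rotation as Rot
from cell import ctrl, optics
def K(s):
    f=s['img'].shape[0]/2/np.tan(np.radians(s['vertical_fov'])/2)
    return np.array([[f,0,s['cx']],[0,f,s['cy']],[0,0,1.]])
def snap(n):
    st=ctrl.sense(); s=optics.snapshot(n)
    if 'mount' in s:
        T=np.eye(4);T[:3,:3]=Rot.from_rotvec(st['orientation']).as_matrix();T[:3,3]=st['position']
        C=T@np.array(s['mount']); s['R']=C[:3,:3].T; s['t']=-s['R']@C[:3,3]
    s['R']=np.array(s['R']);s['t']=np.array(s['t']).ravel()
    return s
def save(s,f,crop=None,scale=1):
    im=s['img'][...,::-1]
    if crop: a,b,c,d=crop; im=im[b:d,a:c]
    cv2.imwrite(f,cv2.resize(im,None,fx=scale,fy=scale,interpolation=cv2.INTER_CUBIC))
def pts(s):
    h,w=s['range_z'].shape
    u,v=np.meshgrid(np.arange(w),np.arange(h))
    uv=np.stack([u,v],-1).reshape(-1,1,2).astype(np.float64)
    n=cv2.undistortPoints(uv,K(s),np.array(s['dist_coeffs'],float)).reshape(h,w,2)
    z=s['range_z']; c=np.dstack([n*z[...,None],z])
    X=(c-s['t'])@s['R']; X[z==0]=np.nan
    return X
def ray(s,uv):
    n=cv2.undistortPoints(np.array(uv,float).reshape(-1,1,2),K(s),np.array(s['dist_coeffs'],float)).reshape(-1,2)
    d=np.c_[n,np.ones(len(n))]@s['R']; return -s['R'].T@s['t'],d
def onz(s,uv,z):
    o,d=ray(s,uv); return o+d*((z-o[2])/d[:,2])[:,None]
E
python3 - <<'E'
from h import *
for n in ['scene','top']:
    s=snap(n); pickle.dump(s,open(n+'.pkl','wb')); save(s,f'pics/{n}0.png')
    print(n,s['vertical_fov'],-s['R'].T@s['t'],s['R'][2])
print(ctrl.sense())
E
```

```text
scene 55.23233896690256 [1.09070407 0.01445488 0.79519083] [-0.68236572  0.11262135 -0.7222835 ]
top 56.11131144250928 [0.2885163  0.10845168 1.03890093] [ 1.33952107e-01 -3.64402146e-04 -9.90987740e-01]
{'clock': 0.1, 'joints': array([ 1.05568273e+00,  1.81494076e-01,  1.60786777e+00, -4.07156146e-06,
        1.35380654e+00, -2.06321116e-01]), 'qd': array([-0.00017633, -0.00106696, -0.00197873,  0.00079012,  0.00215893,
        0.00115519]), 'tau': array([-3.58190673e-04, -4.45871794e+01, -3.52240956e+01, -2.44062085e-04,
        4.05168932e-03,  7.14063987e-06]), 'position': array([0.17450163, 0.54737721, 0.23047832]), 'orientation': array([-4.83038812e-01, -3.10367553e+00,  2.31767012e-03]), 'force': array([ 0.03939484,  0.92476466, -0.25365115]), 'ft_torque': array([-0.03656776, -0.03424251, -0.01498799]), 'finger_force': 0.0, 'finger_gap': 1.0002926565207781}
```

View pics/scene0.png

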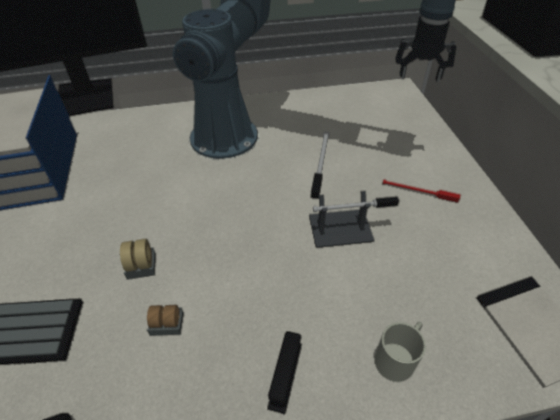

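View pics/top0.png

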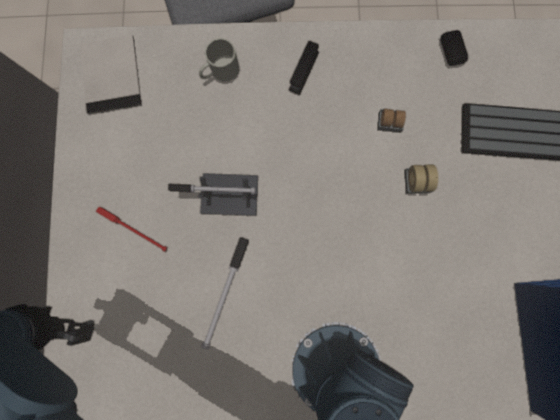

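Scene: tan rolls at scene (136,254) / top (423,178); brown cores at scene (163,317) / top (393,119).
Spindle-like things: the one in the stand (top 212,189), a longer one lying on the table (top 226,290), and a red one (top 132,229). Red is excluded. Of the other two, the one in the stand is smaller, so that is the one meant. I'll confirm it in an enlarged crop.

```bash
python3 - <<'E'
from h import *
s=pickle.load(open('top.pkl','rb')); c=pickle.load(open('scene.pkl','rb'))
a=cv2.resize(s['img'][95:225,150:450,::-1],None,fx=2.6,fy=2.6,interpolation=cv2.INTER_CUBIC)
b=cv2.resize(c['img'][170:250,290:410,::-1],None,fx=2.9,fy=2.9,interpolation=cv2.INTER_CUBIC)
d=cv2.resize(c['img'][220:340,100:210,::-1],None,fx=1.93,fy=1.93,interpolation=cv2.INTER_CUBIC)
o=np.zeros((600,800,3),np.uint8); o[:a.shape[0],:a.shape[1]]=a; o[345:345+b.shape[0],:b.shape[1]]=b; o[345:345+d.shape[0],400:400+d.shape[1]]=d
cv2.imwrite('pics/crop1.png',o)
np.set_printoptions(precision=4,suppress=True)
for nm,q in (('top',s),('scene',c)):
    X=pts(q); im=q['img'].astype(int); hsv=cv2.cvtColor(q['img'],cv2.COLOR_RGB2HSV)
    box=(150,262,150,220) if nm=='top' else (305,405,185,250)
    m=np.zeros(X.shape[:2],bool); m[box[2]:box[3],box[0]:box[1]]=1
    # rod+handle: high points 
    P=X[m&(X[...,2]>0.078)&(X[...,2]<0.105)]
    print(nm,'rod/handle/posts n',len(P)); 
    if len(P):
        for lo in np.arange(P[:,1].min(),P[:,1].max(),0.012):
            k=(P[:,1]>=lo)&(P[:,1]<lo+.012)
            if k.any(): print(P[k].mean(0),P[k][:,2].max(),k.sum(),np.ptp(P[k][:,0]))
    base=X[m&(X[...,2]>0.006)&(X[...,2]<0.016)]
    print('base rect',cv2.minAreaRect(base[:,:2].astype(np.float32)*1000),len(base))
    box=(400,445,155,200) if nm=='top' else (110,165,230,285)
    m=np.zeros(X.shape[:2],bool); m[box[2]:box[3],box[0]:box[1]]=1
    P=X[m&(X[...,2]>0.02)]
    print('rolls rect',cv2.minAreaRect(P[:,:2].astype(np.float32)*1000),P[:,2].max(),len(P),P.min(0),P.max(0))
    P=X[m&(X[...,2]>0.072)]
    print('roll top',len(P),P.mean(0),cv2.minAreaRect(P[:,:2].astype(np.float32)*1000), cv2.fitLine(P[:,:2].astype(np.float32),2,0,.01,.01).ravel())
E
```

```text
top rod/handle/posts n 585
[0.4455 0.1968 0.0913] 0.0960252675212934 29 0.015525298550602584
[0.4496 0.2108 0.0941] 0.10489376256726089 60 0.04676485681998788
[0.4462 0.2201 0.0929] 0.10465369449183955 39 0.03992235596613608
[0.4485 0.2337 0.0917] 0.09468147343012517 20 0.00787717248157127
[0.449  0.246  0.0905] 0.09245504680691462 20 0.008123287469391505
[0.4492 0.2582 0.0909] 0.09509059029553607 20 0.007442862808868689
[0.4495 0.2705 0.0907] 0.09369725931685435 20 0.00739513929296759
[0.4515 0.2822 0.0905] 0.09450564372127844 21 0.009809364906294582
[0.4526 0.294  0.0911] 0.09417873273559184 19 0.008245693323674252
[0.454  0.3067 0.0906] 0.10376694791209581 20 0.02744410612615722
[0.4544 0.3172 0.0937] 0.1049362025018223 81 0.046788784463990984
[0.4549 0.3287 0.0912] 0.10304769470388833 24 0.028117249290071478
[0.4545 0.3427 0.0928] 0.09976552565494749 35 0.014996463688061956
[0.4548 0.3541 0.096 ] 0.10050232671509675 41 0.017406438635905963
[0.4556 0.3658 0.0972] 0.10187804027932114 37 0.0171676028928911
[0.4561 0.3776 0.0971] 0.10176943255764649 40 0.016781254946793778
[0.4563 0.
[... 1594 characters left out ...]
505 48 0.017675826638143932
[0.4649 0.3773 0.0908] 0.09952951673941197 46 0.01953943302526351
[0.4648 0.3889 0.0914] 0.09864762264360824 47 0.01917386978677399
[0.4657 0.3995 0.0913] 0.09725479965955865 33 0.015854650308369578
base rect ((419.9019775390625, 335.69464111328125), (284.018798828125, 193.05130004882812), 85.62539672851562) 1730
rolls rect ((479.202880859375, -233.834716796875), (66.0437240600586, 71.64649963378906), 89.63327026367188) 0.08407243037299879 1016 [ 0.4433 -0.2671  0.0202] [ 0.515  -0.201   0.0841]
roll top 361 [ 0.4835 -0.2332  0.0781] ((479.6044921875, -233.97938537597656), (56.961334228515625, 48.87009811401367), 89.7530746459961) [ 0.0104  0.9999  0.4835 -0.2332]
```

View pics/crop1.png

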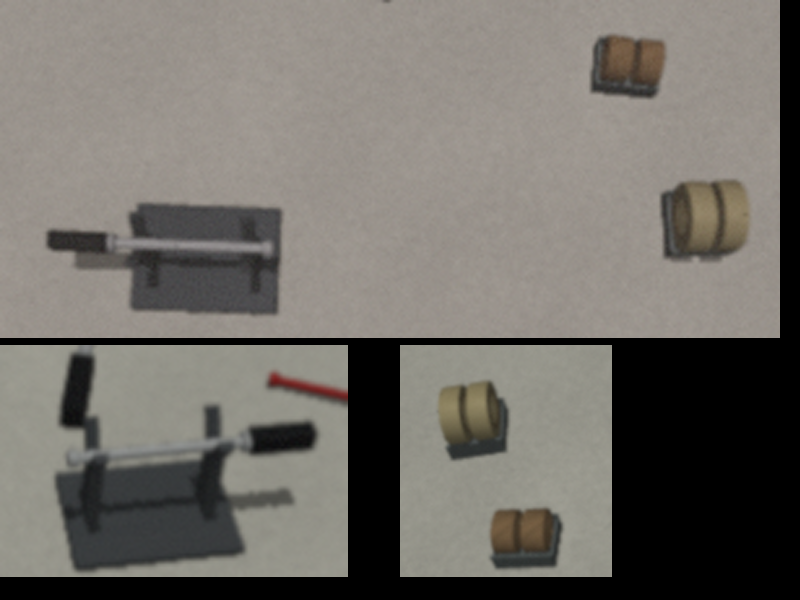

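The crop confirms it: the smaller black-handled spindle sits in the stand's forks, handle towards +y (crop 1, about (78,240)). The tan rolls are the larger pair, so they are the full ones. Now moving toward the handle.

Call:
carry_out([
  {"dx": -0.032, "dy": -0.008, "wz": 0.12},
  {"dx": -0.064, "dy": -0.016, "wz": 0.24},
  {"dx": -0.096, "dy": -0.024, "wz": 0.36},
  {"dx": -0.128, "dy": -0.032, "wz": 0.48},
  {"dx": -0.161, "dy": -0.039, "wz": 0.6},
], jaw=100)

```text
validation failed for argument at $.co...
```

```bash
cat >> h.py <<'E'
np.set_printoptions(precision=4,suppress=True)
def to(p,yaw,pitch=0):
    """rows' numbers to go from the measured pose to TCP p, tool y at world angle yaw, tool down"""
    st=ctrl.sense(); R=Rot.from_rotvec(st['orientation']); 
    c,s=np.cos(yaw),np.sin(yaw)
    G=Rot.from_matrix(np.array([[s,c,0],[-c,s,0],[0,0,-1.]]).reshape(3,3))
    print('t',round(st['clock'],2),'pos',st['position'],'yaw',np.arctan2(*R.as_matrix()[[1,0],1]),'F',st['force'],'gap',st['finger_gap'],st['finger_force'],'q',st['joints'])
    print('d',R.inv().apply(np.array(p)-st['position']),'w',(R.inv()*G).as_rotvec())
E
python3 -c "
from h import *
to([.458,.372,.23],-.06)"
```

```text
Traceback (most recent call last):
  File "h.py", line 36, in to
    G=Rot.from_matrix(np.array([[s,c,0],[-c,s,0],[0,0,-1.]]).reshape(3,3))
  File "scipy/spatial/transform/_rotation.pyx", line 1143, in scipy.spatial.transform._rotation.Rotation.from_matrix
ValueError: Non-positive determinant (left-handed or null coordinate frame) in rotation matrix 0: [[-0.06    0.9982  0.    ]
 [-0.9982 -0.06    0.    ]
 [ 0.      0.     -1.    ]].
```

The call was refused; rows probably need all six fields. I'll also fix the helper's axis sign.

Call:
carry_out([
  {"dx": -0.032, "dy": -0.008, "dz": 0, "wx": 0, "wy": 0, "wz": 0.12},
  {"dx": -0.064, "dy": -0.016, "dz": 0, "wx": 0, "wy": 0, "wz": 0.24},
  {"dx": -0.096, "dy": -0.024, "dz": 0, "wx": 0, "wy": 0, "wz": 0.36},
  {"dx": -0.128, "dy": -0.032, "dz": 0, "wx": 0, "wy": 0, "wz": 0.48},
  {"dx": -0.161, "dy": -0.039, "dz": 0, "wx": 0, "wy": 0, "wz": 0.6},
], jaw=100)

```text
clock: 0.52
position: [0.3169, 0.4606, 0.2309]
orientation: [-1.386, -2.819, 0.001]
force: [0.2, 1.3, 0.3]
finger_gap: 1.001
finger_force: 0.0
```

```bash
sed -i 's/\[\[s,c,0\],\[-c,s,0\]/[[-s,c,0],[c,s,0]/' h.py
python3 -c "
from h import *
to([.458,.372,.23],-.06)"
```

```text
t 0.52 pos [0.3169 0.4606 0.2309] yaw 0.6566386340031738 F [0.178  1.302  0.3412] gap 1.0006418609266068 0.0 q [0.7558 0.1465 1.6473 0.0001 1.3487 0.0991]
d [-0.1563  0.0577  0.0008] w [-0.0008  0.0003  0.7166]
```

Call:
carry_out([
  {"dx": -0.031, "dy": 0.012, "dz": 0, "wx": 0, "wy": 0, "wz": 0.12},
  {"dx": -0.062, "dy": 0.023, "dz": 0, "wx": 0, "wy": 0, "wz": 0.24},
  {"dx": -0.094, "dy": 0.035, "dz": 0, "wx": 0, "wy": 0, "wz": 0.36},
  {"dx": -0.125, "dy": 0.046, "dz": 0, "wx": 0, "wy": 0, "wz": 0.48},
  {"dx": -0.156, "dy": 0.058, "dz": 0, "wx": 0, "wy": 0, "wz": 0.6},
])

```text
clock: 0.93
position: [0.4588, 0.3731, 0.2308]
orientation: [-2.158, -2.283, 0.001]
force: [0.8, 0.2, -0.0]
finger_gap: 0.999
finger_force: 0.0
```

Call:
carry_out([
  {"dx": 0, "dy": 0, "dz": 0, "wx": 0, "wy": 0, "wz": 0.115},
  {"dx": 0, "dy": 0, "dz": 0, "wx": 0, "wy": 0, "wz": 0.115},
  {"dx": 0, "dy": 0, "dz": 0, "wx": 0, "wy": 0, "wz": 0.115},
])

```text
clock: 1.18
position: [0.4576, 0.3741, 0.2307]
orientation: [-2.276, -2.164, 0.002]
force: [0.1, 0.4, 0.1]
finger_gap: 0.999
finger_force: 0.0
```

```bash
python3 - <<'E'
from h import *
to([.458,.372,.23],-.06)
s=snap('wrist'); pickle.dump(s,open('wrist.pkl','wb')); save(s,'pics/wrist1.png')
print(-s['R'].T@s['t'],s['R'][2])
E
```

```text
t 1.18 pos [0.4576 0.3741 0.2307] yaw -0.05028055022861297 F [0.1358 0.3805 0.0743] gap 0.9988295550615124 0.0 q [0.4844 0.2175 1.565  0.0004 1.3605 0.5346]
d [-0.0021  0.0005  0.0007] w [-0.0013  0.0004  0.0097]
[0.4615 0.4483 0.3734] [-0.0159 -0.2908 -0.9566]
```

View pics/wrist1.png

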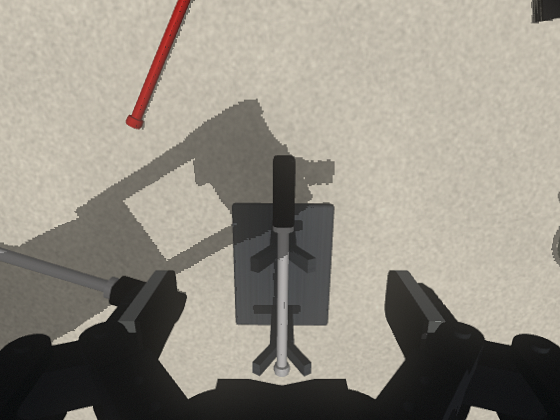

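The wrist view shows the handle at (284,155–228), the collar at (283,228), the tip at (282,368) and the stand's base at (233–334, 203–326).

```bash
cat > meas.py <<'E'
from h import *
s=pickle.load(open('wrist.pkl','rb')); g=s['img'].astype(int).mean(2)
print('grey row190',g[190,268:300].astype(int)); print('row 240',g[240,228:338:3].astype(int))
print('rowb 280', g[280,268:300].astype(int)); print('col284',g[148:160,284].astype(int),g[220:232,284].astype(int),'tip',g[355:382,282].astype(int))
rod=[];hd=[]
for r in range(236,352,4):
    c=np.where(g[r,268:300]>105)[0]+268
    if 6<len(c)<20: rod.append([c.mean(),r])
for r in range(160,200,4):
    c=np.where(g[r,262:310]<45)[0]+262
    hd.append([(c.min()+c.max())/2,r])
A=onz(s,rod,.085+.002); B=onz(s,hd,.096)
for n,P in (('rod',A),('handle',B)):
    k=np.polyfit(P[:,1],P[:,0],1); print(n,'slope',k[0],'x at y=.375',np.polyval(k,.375),'x at .27',np.polyval(k,.27),'resid',np.std(P[:,0]-np.polyval(k,P[:,1])))
print('hd width mm',[ (onz(s,[[(np.where(g[r,262:310]<45)[0]+262).max()+.5,r]],.096)-onz(s,[[(np.where(g[r,262:310]<45)[0]+262).min()-.5,r]],.096))[0,0] for r in (170,180,190)])
X=pts(s); m=(X[...,2]>.006)&(X[...,2]<.014)&(g<75); m[:195]=0;m[340:]=0;m[:,:225]=0;m[:,345:]=0
n,l,stt,_=cv2.connectedComponentsWithStats(m.astype(np.uint8)); i=1+stt[1:,4].argmax()
print('base',cv2.minAreaRect(X[l==i][:,:2].astype(np.float32)*1000),stt[i])
# depth stats on rod & handle
for r0,r1,c0,c1 in ((165,215,279,290),(240,340,280,286)):
    q=X[r0:r1,c0:c1].reshape(-1,3); print(np.nanmedian(q[:,2]))
print('handle end y',onz(s,[[284,155.5],[283,228]],.090))
E
python3 meas.py
```

```text
grey row190 [108 106 105 106  93  29  34  34  34  36  35  36  33  36  37  35  36  37
  37  38  37  37  37  38  39  36  55  95 110 107 107 106]
row 240 [108 109  55  54  53  59  77  74  75  76  77  77  76  75  46  41  42  92
  99  98  77  43  41  76  77  80  77  81  80  79  80  82  81  83  80 190
 184]
rowb 280 [ 74  73  77  79  77  71  49  49  50  85 133 152 163 171 176 175 172 164
 152 125  82  77  78  78  76  77  79  77  75  76  76  76]
col284 [107 106 105 106 106 107 112  60  42  44  43  42] [32 33 32 31 31 32 28 46 96 99 97 97] tip [177 178 177 176 177 175 176 177 176 176 177 179 137  99 109 179 176 174
 173 171 167 164 187 189 189 180 180]
rod slope 0.01836778594371283 x at y=.375 0.455946964368009 x at .27 0.4540183468439192 resid 0.0008108443081840894
handle slope 0.021383114868652308 x at y=.375 0.45910285759298536 x at .27 0.45685763053177686 resid 0.0005798407769378001
hd width mm [np.float64(0.017281010728146418), np.float64(0.016629936958962088), np.float64(0.016767479301318)]
base ((420.6845397949219, 283.6728515625), (122.77959442138672, 43.24571990966797), 86.49653625488281) [ 232  203   41  102 1480]
0.09595417184346373
0.08984490631914982
handle end y [[0.4612 0.4061 0.09  ]
 [0.4574 0.345  0.09  ]]
```

```bash
cat > m2.py <<'E'
from h import *
s=pickle.load(open('wrist.pkl','rb')); g=s['img'].astype(int).mean(2)
print(s['cx'],s['cy'],s['dist_coeffs'],s['vertical_fov']); print(s['R']); print(np.array(s['mount']))
X=pts(s)
q=X.reshape(-1,3)
def line(sel,n):
    P=X[sel]; 
    b=[(P[(P[:,1]>=y)&(P[:,1]<y+.01)]) for y in np.arange(.2,.4,.01)]
    b=np.array([[ (k[:,0].min()+k[:,0].max())/2,k[:,1].mean(),k[:,2].max()] for k in b if len(k)>15])
    k=np.polyfit(b[:,1],b[:,0],1); print(n,k[0],np.polyval(k,.375),np.polyval(k,.27),len(b)); print(b[:, [1,0,2]])
M=np.zeros(g.shape,bool); M[150:227,260:310]=1
line(M&(X[...,2]>.08),'handle')
M[:]=0; M[232:350,270:296]=1
line(M&(X[...,2]>.079)&(g>80),'rod')
c=onz(s,[[233,203.5],[334,203.5],[329.5,325.5],[237.5,325]],.01); print('base',c,c.mean(0),'sides',c[0]-c[3],c[1]-c[2])
t=pickle.load(open('top.pkl','rb')); c=onz(t,[[201.5,174.5],[258,175.5],[258,215.5],[200.5,213.5]],.01); print('top base',c,c.mean(0))
E
python3 m2.py
```

```text
281.2292305376172 208.65526720045779 [-0.0345  0.      0.      0.      0.    ] 60.92749353255319
[[ 0.9988 -0.0497 -0.0015]
 [-0.0471 -0.9555  0.2913]
 [-0.0159 -0.2908 -0.9566]]
[[ 0.0006 -0.9567 -0.2909  0.0743]
 [ 1.      0.0006 -0.     -0.0001]
 [ 0.0002 -0.2909  0.9567 -0.1427]
 [ 0.      0.      0.      1.    ]]
handle 0.06547153429248316 0.4593270227519148 0.45245251165120404 6
[[0.3489 0.4574 0.0967]
 [0.3551 0.4583 0.098 ]
 [0.365  0.4587 0.0979]
 [0.375  0.4592 0.0978]
 [0.385  0.4601 0.0979]
 [0.3951 0.4606 0.0978]]
rod 0.04819926930543876 0.45857427266209 0.45351334938501897 13
[[0.2258 0.4539 0.0908]
 [0.2351 0.4511 0.0916]
 [0.2451 0.4516 0.0915]
 [0.255  0.4521 0.0911]
 [0.2652 0.4526 0.0914]
 [0.2752 0.4531 0.0912]
 [0.2852 0.454  0.0912]
 [0.2949 0.4546 0.0911]
 [0.305  0.4555 0.0911]
 [0.3149 0.456  0.0915]
 [0.3249 0.4563 0.091 ]
 [0.335  0.4569 0.0912]
 [0.3419 0.4573 0.0949]]
base [[0.4047 0.3461 0.01  ]
 [0.5116 0.3408 0.01  ]
 [0.5055 0.1902 0.01  ]
 [0.3964 0.1962 0.01  ]] [0.4545 0.2683 0.01  ] sides [0.0082 0.1498 0.    ] [0.0061 0.1506 0.    ]
top base [[0.505  0.3391 0.01  ]
 [0.4987 0.1884 0.01  ]
 [0.3919 0.1896 0.01  ]
 [0.4005 0.3409 0.01  ]] [0.449  0.2645 0.01  ]
```

Call:
carry_out([
  {"dx": 0.001, "dy": 0.0015, "dz": 0.035, "wx": 0, "wy": 0, "wz": 0.005},
  {"dx": 0.001, "dy": 0.0015, "dz": 0.07, "wx": 0, "wy": 0, "wz": 0.005},
  {"dx": 0.001, "dy": 0.0015, "dz": 0.105, "wx": 0, "wy": 0, "wz": 0.005},
  {"dx": 0.001, "dy": 0.0015, "dz": 0.14, "wx": 0, "wy": 0, "wz": 0.005},
  {"dx": 0.001, "dy": 0.0015, "dz": 0.164, "wx": 0, "wy": 0, "wz": 0.005},
])

```text
clock: 1.65
position: [0.4565, 0.3753, 0.064]
orientation: [-2.278, -2.161, 0.006]
force: [-0.5, -0.4, 0.8]
finger_gap: 1.0
finger_force: 0.0
```

Call:
carry_out([
  {"dx": 0, "dy": 0, "dz": 0, "wx": 0, "wy": 0, "wz": 0},
  {"dx": 0, "dy": 0, "dz": 0, "wx": 0, "wy": 0, "wz": 0},
  {"dx": 0, "dy": 0, "dz": 0, "wx": 0, "wy": 0, "wz": 0},
  {"dx": 0, "dy": 0, "dz": 0, "wx": 0, "wy": 0, "wz": 0},
  {"dx": 0, "dy": 0, "dz": 0, "wx": 0, "wy": 0, "wz": 0},
], jaw=0)

```text
clock: 2.07
position: [0.4608, 0.3763, 0.0698]
orientation: [2.283, 2.156, 0.006]
force: [1.0, 0.3, 0.4]
finger_gap: 0.296
finger_force: 0.0
```

Call:
carry_out([
  {"dx": 0, "dy": 0, "dz": 0, "wx": 0, "wy": 0, "wz": 0},
  {"dx": 0, "dy": 0, "dz": 0, "wx": 0, "wy": 0, "wz": 0},
  {"dx": 0, "dy": 0, "dz": 0, "wx": 0, "wy": 0, "wz": 0},
  {"dx": 0, "dy": 0, "dz": 0, "wx": 0, "wy": 0, "wz": 0},
  {"dx": 0, "dy": 0, "dz": 0, "wx": 0, "wy": 0, "wz": 0},
])

```text
clock: 2.48
position: [0.4595, 0.3761, 0.069]
orientation: [-2.284, -2.156, -0.002]
force: [-4.2, 1.8, 6.6]
finger_gap: 0.199
finger_force: 61.9
```

```bash
python3 -c "
from h import *
to([.459,.375,.067],-.055)"
```

```text
t 2.48 pos [0.4595 0.3761 0.069 ] yaw -0.057852923600815676 F [-4.1843  1.8497  6.6349] gap 0.19888918364209568 61.946731209754944 q [0.4857 0.4116 1.6725 0.0011 1.0562 0.543 ]
d [-0.0011 -0.0005  0.002 ] w [ 0.0007 -0.0015 -0.0029]
```

Call:
carry_out([
  {"dx": 0, "dy": 0, "dz": -0.015, "wx": 0, "wy": 0, "wz": 0},
  {"dx": 0, "dy": 0, "dz": -0.04, "wx": 0, "wy": 0, "wz": 0},
  {"dx": 0, "dy": 0, "dz": -0.065, "wx": 0, "wy": 0, "wz": 0},
  {"dx": 0, "dy": 0, "dz": -0.085, "wx": 0, "wy": 0, "wz": 0},
  {"dx": 0, "dy": 0, "dz": -0.1, "wx": 0, "wy": 0, "wz": 0},
])

```text
clock: 2.9
position: [0.4606, 0.3757, 0.1703]
orientation: [2.284, 2.155, 0.006]
force: [0.0, 0.3, -0.3]
finger_gap: 0.199
finger_force: 60.9
```

Call:
carry_out([
  {"dx": -0.02, "dy": 0.002, "dz": 0, "wx": 0, "wy": 0, "wz": 0},
  {"dx": -0.055, "dy": 0.006, "dz": 0, "wx": 0, "wy": 0, "wz": 0},
  {"dx": -0.09, "dy": 0.01, "dz": 0, "wx": 0, "wy": 0, "wz": 0},
  {"dx": -0.125, "dy": 0.014, "dz": 0, "wx": 0, "wy": 0, "wz": 0},
  {"dx": -0.157, "dy": 0.018, "dz": 0, "wx": 0, "wy": 0, "wz": 0},
])

```text
clock: 3.32
position: [0.4684, 0.2158, 0.168]
orientation: [2.283, 2.156, 0.002]
force: [0.8, 0.1, -0.1]
finger_gap: 0.2
finger_force: 60.9
```

Call:
carry_out([
  {"dx": -0.035, "dy": 0.004, "dz": 0, "wx": 0, "wy": 0, "wz": 0},
  {"dx": -0.07, "dy": 0.008, "dz": 0, "wx": 0, "wy": 0, "wz": 0},
  {"dx": -0.105, "dy": 0.012, "dz": 0, "wx": 0, "wy": 0, "wz": 0},
  {"dx": -0.137, "dy": 0.016, "dz": 0, "wx": 0, "wy": 0, "wz": 0},
  {"dx": -0.157, "dy": 0.018, "dz": 0, "wx": 0, "wy": 0, "wz": 0},
])

```text
clock: 3.73
position: [0.4777, 0.0567, 0.1681]
orientation: [2.285, 2.153, 0.001]
force: [1.2, -0.1, -0.7]
finger_gap: 0.196
finger_force: 60.9
```

Call:
carry_out([
  {"dx": 0, "dy": 0, "dz": 0, "wx": 0, "wy": 0, "wz": 0},
  {"dx": 0, "dy": 0, "dz": 0, "wx": 0, "wy": 0, "wz": 0},
  {"dx": 0, "dy": 0, "dz": 0, "wx": 0, "wy": 0, "wz": 0},
])

```text
clock: 3.98
position: [0.4773, 0.06, 0.1676]
orientation: [2.285, 2.156, 0.001]
force: [-0.2, 0.9, 0.4]
finger_gap: 0.199
finger_force: 60.9
```

```bash
python3 - <<'E'
from h import *
to([.477,.06,.169],-.02)
for n in ['wrist','top','scene']:
    s=snap(n); pickle.dump(s,open(n+'2.pkl','wb')); 
    if n=='wrist': save(s,'pics/wrist2.png')
E
```

```text
t 3.98 pos [0.4773 0.06   0.1676] yaw -0.05832426974317489 F [-0.1901  0.8911  0.4154] gap 0.19865960836180147 60.861486196517944 q [-0.1225  0.0384  1.9001  0.0004  1.2024 -0.0643]
d [-0.0001 -0.0003 -0.0014] w [ 0.0006 -0.0003 -0.0383]
```

View pics/wrist2.png

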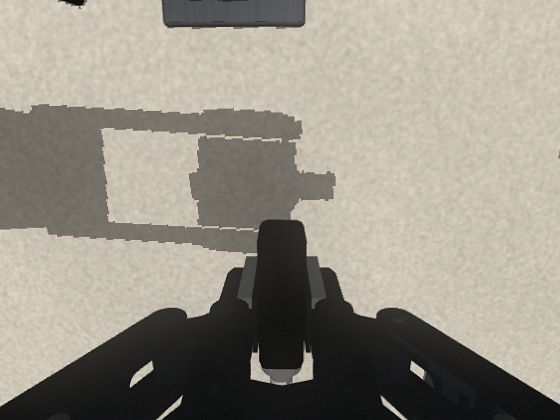

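The wrist camera looks toward +y here and does not see the rolls. I'll fly past them at height to measure from above.

Call:
carry_out([
  {"dx": -0.02, "dy": 0, "dz": -0.02, "wx": 0, "wy": 0, "wz": 0},
  {"dx": -0.055, "dy": 0, "dz": -0.04, "wx": 0, "wy": 0, "wz": 0},
  {"dx": -0.09, "dy": 0, "dz": -0.06, "wx": 0, "wy": 0, "wz": 0},
  {"dx": -0.125, "dy": 0, "dz": -0.07, "wx": 0, "wy": 0, "wz": 0},
  {"dx": -0.16, "dy": 0, "dz": -0.08, "wx": 0, "wy": 0, "wz": 0},
])

```text
clock: 4.55
position: [0.4683, -0.1005, 0.2487]
orientation: [2.281, 2.158, 0.001]
force: [0.8, 0.9, -1.2]
finger_gap: 0.2
finger_force: 60.8
```

Call:
carry_out([
  {"dx": -0.04, "dy": 0, "dz": 0, "wx": 0, "wy": 0, "wz": 0},
  {"dx": -0.08, "dy": 0, "dz": 0, "wx": 0, "wy": 0, "wz": 0},
  {"dx": -0.12, "dy": 0, "dz": 0, "wx": 0, "wy": 0, "wz": 0},
  {"dx": -0.16, "dy": 0, "dz": 0, "wx": 0, "wy": 0, "wz": 0},
  {"dx": -0.19, "dy": 0, "dz": 0, "wx": 0, "wy": 0, "wz": 0},
])

```text
clock: 4.97
position: [0.4569, -0.2919, 0.2473]
orientation: [2.284, 2.156, -0.001]
force: [1.0, -1.1, -1.2]
finger_gap: 0.203
finger_force: 60.8
```

Call:
carry_out([
  {"dx": 0, "dy": 0, "dz": 0, "wx": 0, "wy": 0, "wz": 0},
  {"dx": 0, "dy": 0, "dz": 0, "wx": 0, "wy": 0, "wz": 0},
  {"dx": 0, "dy": 0, "dz": 0, "wx": 0, "wy": 0, "wz": 0},
])

```text
clock: 5.22
position: [0.4571, -0.2885, 0.2468]
orientation: [-2.283, -2.156, -0.001]
force: [-1.2, 0.9, -1.0]
finger_gap: 0.199
finger_force: 60.9
```

```bash
python3 - <<'E'
from h import *
to([.477,-.29,.25],-.02)
for n in ['wrist','top','scene']:
    s=snap(n); pickle.dump(s,open(n+'3.pkl','wb')); 
    if n=='wrist': save(s,'pics/wrist3.png',None,1.4)
E
```

```text
t 5.22 pos [ 0.4571 -0.2885  0.2468] yaw -0.057193681828301965 F [-1.2436  0.8987 -1.0023] gap 0.19910137465812888 60.8502995967865 q [-0.7829  0.0912  1.6755  0.0005  1.3762 -0.7258]
d [-0.0004  0.0199 -0.0032] w [-0.0006 -0.0012 -0.0372]
```

View pics/wrist3.png

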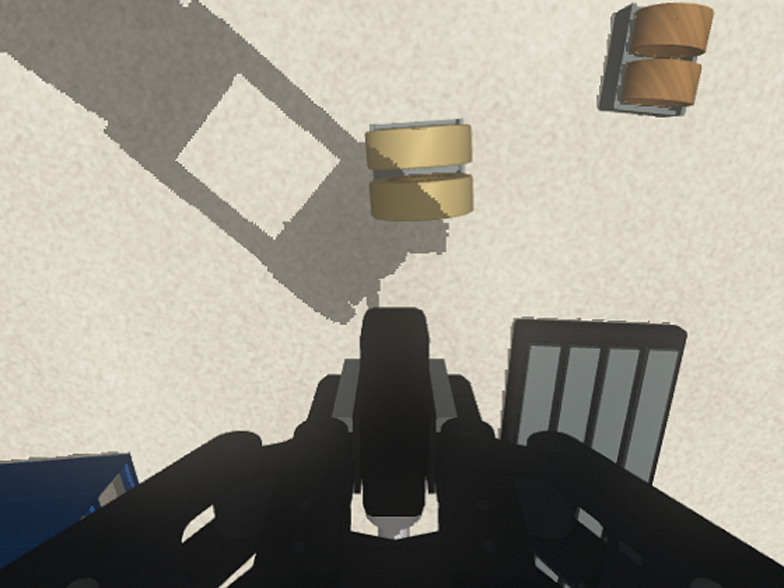

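The wrist view shows both tan rolls clearly at about (262–337, 87–158) in raw pixels, with the tray under them. I'll get the axis from the depth points.

```bash
cat > m3.py <<'E'
from h import *
from scipy.optimize import least_squares
def rolls(f,c0,c1,r0,r1):
    s=pickle.load(open(f,'rb')); X=pts(s); hsv=cv2.cvtColor(s['img'],cv2.COLOR_RGB2HSV)
    M=np.zeros(X.shape[:2],bool); M[r0:r1,c0:c1]=1
    M&=(hsv[...,1]>85)&(hsv[...,0]<35); M=cv2.erode(M.astype(np.uint8),np.ones((2,2)))>0
    P=X[M&(X[...,2]>.055)]
    def res(p): # x0,yaw slope,z0
        d=np.array([np.sin(p[1]),np.cos(p[1]),0]); o=np.array([p[0],-.233,p[2]]); v=P-o
        return np.linalg.norm(v-(v@d)[:,None]*d,axis=1)-.035
    r=least_squares(res,[.476,.02,.047],loss='soft_l1',f_scale=.001)
    print(f,len(P),'x,yaw,z',r.x,'rms',np.sqrt(np.mean(res(r.x)**2)),'z90',np.percentile(P[:,2],98))
    k=abs(res(r.x))<.003; Q=P[k]; d=np.array([np.sin(r.x[1]),np.cos(r.x[1])]); a=(Q[:,:2]-[r.x[0],-.233])@d
    print('along axis',np.percentile(a,[1,99])-.233,'x range at z<.06', np.histogram(a,bins=np.arange(-.04,.04,.004))[0])
    return s
rolls('wrist3.pkl',255,345,80,165); rolls('top.pkl',400,445,155,200); rolls('scene.pkl',110,165,230,285)
# rectilinear outline in wrist view
s=pickle.load(open('wrist3.pkl','rb')); X=pts(s)
q=lambda uv: onz(s,np.array(uv)/1.4,.047)
print('left sil',q([[366,126],[366,166],[370,181],[371,216]]),'right',q([[471,124],[472,165],[472,174],[473,212]]))
E
python3 m3.py
```

```text
wrist3.pkl 3689 x,yaw,z [ 0.4776 -0.0106  0.0461] rms 0.0014755020517470097 z90 0.08196161975754654
along axis [-0.2614 -0.2083] x range at z<.06 [  0   0  54 308 300 308 328 306 199   0  80 308 304 324 350 354  98   0
   0]
  return _methods._mean(a, axis=axis, dtype=dtype,
  ret = ret.dtype.type(ret / rcount)
Traceback (most recent call last):
  File "m3.py", line 16, in <module>
    rolls('wrist3.pkl',255,345,80,165); rolls('top.pkl',400,445,155,200); rolls('scene.pkl',110,165,230,285)
                                        ~~~~~^^^^^^^^^^^^^^^^^^^^^^^^^^^
  File "m3.py", line 12, in rolls
    print(f,len(P),'x,yaw,z',r.x,'rms',np.sqrt(np.mean(res(r.x)**2)),'z90',np.percentile(P[:,2],98))
                                                                           ~~~~~~~~~~~~~^^^^^^^^^^^
IndexError: index -1 is out of bounds for axis 0 with size 0
```

Call:
carry_out([
  {"dx": 0.02, "dy": 0, "dz": 0, "wx": 0, "wy": 0, "wz": 0},
  {"dx": 0.055, "dy": 0, "dz": 0, "wx": 0, "wy": 0, "wz": 0},
  {"dx": 0.095, "dy": 0, "dz": 0, "wx": 0, "wy": 0, "wz": 0},
  {"dx": 0.135, "dy": 0, "dz": 0, "wx": 0, "wy": 0, "wz": 0},
  {"dx": 0.17, "dy": 0, "dz": 0, "wx": 0, "wy": 0, "wz": 0},
])

```text
clock: 5.78
position: [0.4665, -0.1167, 0.2475]
orientation: [2.283, 2.158, 0.001]
force: [0.7, 0.3, 0.5]
finger_gap: 0.195
finger_force: 60.9
```

Call:
carry_out([
  {"dx": 0.035, "dy": 0, "dz": 0, "wx": 0, "wy": 0, "wz": -0.014},
  {"dx": 0.07, "dy": 0, "dz": 0, "wx": 0, "wy": 0, "wz": -0.028},
  {"dx": 0.1, "dy": 0, "dz": 0, "wx": 0, "wy": 0, "wz": -0.042},
  {"dx": 0.125, "dy": 0, "dz": 0.02, "wx": 0, "wy": 0, "wz": -0.056},
  {"dx": 0.139, "dy": 0, "dz": 0.05, "wx": 0, "wy": 0, "wz": -0.068},
])

```text
clock: 6.2
position: [0.4768, 0.0222, 0.2002]
orientation: [2.2, 2.233, 0.008]
force: [0.9, -0.1, -0.7]
finger_gap: 0.202
finger_force: 60.9
```

Call:
carry_out([
  {"dx": 0, "dy": 0, "dz": 0.03, "wx": 0, "wy": 0, "wz": 0},
  {"dx": 0, "dy": 0, "dz": 0.06, "wx": 0, "wy": 0, "wz": 0},
  {"dx": 0, "dy": 0, "dz": 0.08, "wx": 0, "wy": 0, "wz": 0},
  {"dx": 0, "dy": 0, "dz": 0.08, "wx": 0, "wy": 0, "wz": 0},
  {"dx": 0, "dy": 0, "dz": 0.08, "wx": 0, "wy": 0, "wz": 0},
])

```text
clock: 6.62
position: [0.4739, 0.0198, 0.117]
orientation: [-2.207, -2.233, 0.002]
force: [0.3, 0.0, -0.8]
finger_gap: 0.197
finger_force: 60.8
```

```bash
cat > rod.py <<'E'
from h import *
import sys
to([.475,.02,.031],.0106)
st=ctrl.sense(); p=st['position']; R=Rot.from_rotvec(st['orientation']).as_matrix()
tag=sys.argv[1]
for n in ('top','scene'):
    s=snap(n); pickle.dump(s,open(f'{n}{tag}.pkl','wb')); X=pts(s)
    L=(X-p)@R   # tool coords
    m=(abs(L[...,1])<.02)&(L[...,2]>-.06)&(L[...,2]<.03)&(L[...,0]<-.035)&(L[...,0]>-.19)
    P=L[m]
    print(n)
    for a in np.arange(-.19,-.035,.02):
        k=P[(P[:,0]>=a)&(P[:,0]<a+.02)]
        if len(k)>8: print('  along %.3f lateral %.4f height above TCP %.4f n %d'%(k[:,0].mean(),(k[:,1].min()+k[:,1].max())/2,-np.median(k[:,2]),len(k)))
E
python3 rod.py 4
```

```text
t 6.62 pos [0.4739 0.0198 0.117 ] yaw 0.011556435564761007 F [ 0.2538  0.0006 -0.7577] gap 0.19714550298342473 60.80405116081238 q [-0.2092  0.0992  1.952   0.0001  1.0926 -0.2208]
d [0.0001 0.0013 0.086 ] w [-0.0021 -0.0005  0.001 ]
top
  along -0.178 lateral -0.0026 height above TCP 0.0227 n 39
  along -0.160 lateral -0.0030 height above TCP 0.0214 n 33
  along -0.147 lateral -0.0031 height above TCP 0.0221 n 12
  along -0.078 lateral -0.0027 height above TCP 0.0210 n 25
  along -0.060 lateral -0.0025 height above TCP 0.0209 n 36
scene
  along -0.178 lateral 0.0028 height above TCP 0.0216 n 43
  along -0.160 lateral 0.0028 height above TCP 0.0204 n 45
  along -0.139 lateral 0.0013 height above TCP 0.0204 n 40
  along -0.120 lateral 0.0021 height above TCP 0.0204 n 41
  along -0.100 lateral 0.0026 height above TCP 0.0201 n 43
  along -0.080 lateral 0.0025 height above TCP 0.0200 n 41
  along -0.060 lateral 0.0027 height above TCP 0.0202 n 40
  along -0.043 lateral 0.0036 height above TCP 0.0201 n 33
```

The rod is level and in line with the tool. Now I'll descend to hole height and thread, watching the force.

Call:
carry_out([
  {"dx": 0, "dy": 0.001, "dz": 0.03, "wx": 0, "wy": 0, "wz": 0},
  {"dx": 0, "dy": 0.001, "dz": 0.06, "wx": 0, "wy": 0, "wz": 0},
  {"dx": 0, "dy": 0.001, "dz": 0.08, "wx": 0, "wy": 0, "wz": 0},
  {"dx": 0, "dy": 0.001, "dz": 0.086, "wx": 0, "wy": 0, "wz": 0},
  {"dx": 0, "dy": 0.001, "dz": 0.086, "wx": 0, "wy": 0, "wz": 0},
])

```text
clock: 7.13
position: [0.4758, 0.0188, 0.0314]
orientation: [-2.21, -2.232, 0.001]
force: [0.4, -0.8, -1.3]
finger_gap: 0.2
finger_force: 60.8
```

Call:
carry_out([
  {"dx": -0.01, "dy": 0, "dz": 0, "wx": 0, "wy": 0, "wz": 0},
  {"dx": -0.02, "dy": 0, "dz": 0, "wx": 0, "wy": 0, "wz": 0},
  {"dx": -0.03, "dy": 0, "dz": 0, "wx": 0, "wy": 0, "wz": 0},
  {"dx": -0.03, "dy": 0, "dz": 0, "wx": 0, "wy": 0, "wz": 0},
])

```text
clock: 7.47
position: [0.4777, -0.0137, 0.0329]
orientation: [2.21, 2.228, 0.002]
force: [0.4, 0.8, -0.5]
finger_gap: 0.2
finger_force: 60.8
```

```bash
python3 - <<'E'
from h import *
to([.4765,-.1305,.031],.0106)
a=snap('scene'); b=snap('top')
A=cv2.resize(a['img'][200:300,90:250,::-1],None,fx=4.5,fy=2.9*1.0,interpolation=cv2.INTER_CUBIC) if 0 else cv2.resize(a['img'][215:295,100:250,::-1],None,fx=3.7,fy=3.7,interpolation=cv2.INTER_CUBIC)
B=cv2.resize(b['img'][140:215,300:450,::-1],None,fx=3.7,fy=3.7,interpolation=cv2.INTER_CUBIC)
cv2.imwrite('pics/thread.png',np.vstack([A,B]))
E
```

```text
t 7.47 pos [ 0.4777 -0.0137  0.0329] yaw 0.008309949425017622 F [ 0.4006  0.8438 -0.4771] gap 0.19999564382261537 60.843164920806885 q [-0.2774  0.2558  1.9824 -0.0007  0.8999 -0.2853]
d [-0.1168 -0.0022  0.002 ] w [ 0.0033  0.0015 -0.0023]
```

View pics/thread.png

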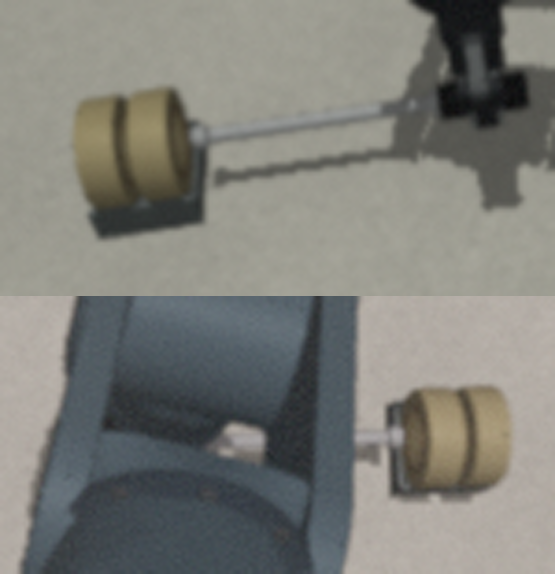

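The tip stop sits at the face of roll_a, centred on the hole: scene crop (198,132), top crop (397,437). Threading on.

Call:
carry_out([
  {"dx": -0.012, "dy": -0.001, "dz": 0.001, "wx": 0, "wy": 0, "wz": 0},
  {"dx": -0.025, "dy": -0.001, "dz": 0.001, "wx": 0, "wy": 0, "wz": 0},
  {"dx": -0.038, "dy": -0.001, "dz": 0.001, "wx": 0, "wy": 0, "wz": 0},
  {"dx": -0.05, "dy": -0.001, "dz": 0.001, "wx": 0, "wy": 0, "wz": 0},
  {"dx": -0.06, "dy": -0.001, "dz": 0.001, "wx": 0, "wy": 0, "wz": 0},
])

```text
clock: 7.98
position: [0.4759, -0.0721, 0.0305]
orientation: [2.21, 2.232, 0.0]
force: [0.1, -0.2, -1.3]
finger_gap: 0.198
finger_force: 60.8
```

Call:
carry_out([
  {"dx": -0.012, "dy": 0, "dz": 0, "wx": 0, "wy": 0, "wz": 0},
  {"dx": -0.025, "dy": 0, "dz": 0, "wx": 0, "wy": 0, "wz": 0},
  {"dx": -0.04, "dy": 0, "dz": 0, "wx": 0, "wy": 0, "wz": 0},
  {"dx": -0.057, "dy": 0, "dz": 0, "wx": 0, "wy": 0, "wz": 0},
  {"dx": -0.057, "dy": 0, "dz": 0, "wx": 0, "wy": 0, "wz": 0},
])

```text
clock: 8.4
position: [0.477, -0.1312, 0.0307]
orientation: [2.211, 2.229, -0.0]
force: [0.2, 0.1, 0.2]
finger_gap: 0.198
finger_force: 60.8
```

```bash
cat > look.py <<'E'
from h import *
import sys
a=snap('scene'); b=snap('top')
A=cv2.resize(a['img'][215:295,80:250,::-1],None,fx=3.7,fy=3.7,interpolation=cv2.INTER_CUBIC)
B=cv2.resize(b['img'][140:215,320:490,::-1],None,fx=3.7,fy=3.7,interpolation=cv2.INTER_CUBIC)
cv2.imwrite(sys.argv[1],np.vstack([A,B]))
to([.4765,-.1305,.031],.0106)
X=pts(a); hsv=cv2.cvtColor(a['img'],cv2.COLOR_RGB2HSV)
M=np.zeros(X.shape[:2],bool); M[215:285,90:170]=1
P=X[M&(hsv[...,1]>85)&(X[...,2]>.03)]
print('rolls seen by scene: n',len(P),'y',np.percentile(P[:,1],[1,99]),'x',np.percentile(P[:,0],[1,99]),'z',np.percentile(P[:,2],[1,99]))
E
python3 look.py pics/in.png
```

```text
t 8.5 pos [ 0.4762 -0.1288  0.0303] yaw 0.008340823166461307 F [-0.0271  0.3074 -0.2996] gap 0.19745439279472068 60.8482825756073 q [-0.5054  0.2918  1.9416  0.0003  0.9085 -0.5139]
d [-0.0017  0.0003 -0.0007] w [-0.0001 -0.0003 -0.0023]
rolls seen by scene: n 4 y [-0.2388 -0.2064] x [0.4772 0.4989] z [0.0422 0.0716]
```

Call:
carry_out([
  {"dx": 0, "dy": 0, "dz": -0.008, "wx": 0, "wy": 0, "wz": 0},
  {"dx": 0, "dy": 0, "dz": -0.014, "wx": 0, "wy": 0, "wz": 0},
  {"dx": 0, "dy": 0, "dz": -0.02, "wx": 0, "wy": 0, "wz": 0},
  {"dx": 0, "dy": 0, "dz": -0.028, "wx": 0, "wy": 0, "wz": 0},
  {"dx": 0, "dy": 0, "dz": -0.036, "wx": 0, "wy": 0, "wz": 0},
])

```text
clock: 8.92
position: [0.4763, -0.1277, 0.0672]
orientation: [2.209, 2.233, 0.0]
force: [0.4, 0.1, -1.6]
finger_gap: 0.2
finger_force: 60.7
```

Call:
carry_out([
  {"dx": 0, "dy": 0, "dz": -0.01, "wx": 0, "wy": 0, "wz": 0},
  {"dx": 0, "dy": 0, "dz": -0.02, "wx": 0, "wy": 0, "wz": 0},
  {"dx": 0, "dy": 0, "dz": -0.03, "wx": 0, "wy": 0, "wz": 0},
  {"dx": 0, "dy": 0, "dz": -0.04, "wx": 0, "wy": 0, "wz": 0},
  {"dx": 0, "dy": 0, "dz": -0.04, "wx": 0, "wy": 0, "wz": 0},
])

```text
clock: 9.33
position: [0.4778, -0.129, 0.109]
orientation: [2.207, 2.23, 0.002]
force: [0.9, -0.0, -1.9]
finger_gap: 0.197
finger_force: 60.7
```

```bash
python3 look.py pics/lift.png
```

```text
t 9.43 pos [ 0.4766 -0.1284  0.1069] yaw 0.00997038581780655 F [-0.3114  0.5401 -3.0981] gap 0.20054885194494662 60.73033690452576 q [-0.5041  0.1547  1.9133 -0.      1.0722 -0.5141]
d [-0.002  -0.0002  0.0759] w [ 0.0012  0.0007 -0.0006]
rolls seen by scene: n 8 y [-0.2402 -0.2075] x [0.4756 0.5023] z [0.0909 0.136 ]
```

View pics/lift.png

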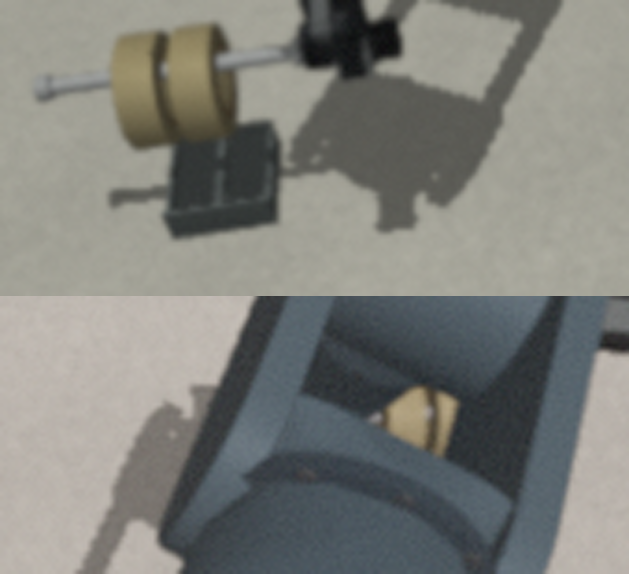

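Both rolls are off the tray and on the rod: scene crop, rolls at (112–240, 25–148), tip stop at (45,85). I'll raise gently and carry to the stand.

Call:
carry_out([
  {"dx": 0, "dy": 0, "dz": -0.012, "wx": 0, "wy": 0, "wz": 0},
  {"dx": 0, "dy": 0, "dz": -0.032, "wx": 0, "wy": 0, "wz": 0},
  {"dx": 0.003, "dy": 0, "dz": -0.055, "wx": 0, "wy": 0, "wz": 0},
  {"dx": 0.009, "dy": 0, "dz": -0.075, "wx": 0, "wy": 0, "wz": 0},
  {"dx": 0.018, "dy": 0, "dz": -0.085, "wx": 0, "wy": 0, "wz": 0},
])

```text
clock: 9.85
position: [0.4769, -0.1108, 0.1931]
orientation: [2.21, 2.23, 0.001]
force: [0.9, 0.2, -0.9]
finger_gap: 0.197
finger_force: 60.7
```

Call:
carry_out([
  {"dx": 0.014, "dy": 0, "dz": 0, "wx": 0, "wy": 0, "wz": 0},
  {"dx": 0.032, "dy": 0, "dz": 0, "wx": 0, "wy": 0, "wz": 0},
  {"dx": 0.052, "dy": 0, "dz": 0, "wx": 0, "wy": 0, "wz": 0},
  {"dx": 0.074, "dy": 0, "dz": 0, "wx": 0, "wy": 0, "wz": 0},
  {"dx": 0.096, "dy": 0, "dz": 0, "wx": 0, "wy": 0, "wz": 0},
])

```text
clock: 10.27
position: [0.4743, -0.0129, 0.1902]
orientation: [-2.21, -2.231, 0.001]
force: [0.5, 0.3, -2.0]
finger_gap: 0.197
finger_force: 60.7
```

Call:
carry_out([
  {"dx": 0.022, "dy": 0, "dz": 0, "wx": 0, "wy": 0, "wz": 0.008},
  {"dx": 0.044, "dy": 0, "dz": 0, "wx": 0, "wy": 0, "wz": 0.016},
  {"dx": 0.066, "dy": 0, "dz": 0, "wx": 0, "wy": 0, "wz": 0.024},
  {"dx": 0.088, "dy": 0, "dz": 0, "wx": 0, "wy": 0, "wz": 0.032},
  {"dx": 0.11, "dy": 0, "dz": 0, "wx": 0, "wy": 0, "wz": 0.04},
])

```text
clock: 10.68
position: [0.4731, 0.0973, 0.1902]
orientation: [-2.254, -2.187, 0.002]
force: [-0.2, -0.2, -1.4]
finger_gap: 0.194
finger_force: 60.7
```

Call:
carry_out([
  {"dx": 0.022, "dy": 0, "dz": 0, "wx": 0, "wy": 0, "wz": 0.007},
  {"dx": 0.043, "dy": 0, "dz": 0, "wx": 0, "wy": 0, "wz": 0.014},
  {"dx": 0.063, "dy": 0, "dz": 0, "wx": 0, "wy": 0, "wz": 0.021},
  {"dx": 0.081, "dy": 0, "dz": 0, "wx": 0, "wy": 0, "wz": 0.028},
  {"dx": 0.097, "dy": 0, "dz": 0, "wx": 0, "wy": 0, "wz": 0.028},
])

```text
clock: 11.1
position: [0.4759, 0.1943, 0.1901]
orientation: [-2.284, -2.156, 0.002]
force: [0.3, 0.2, -1.7]
finger_gap: 0.199
finger_force: 60.7
```

```bash
python3 -c "
from h import *
to([.4595,.3761,.19],-.058)"
```

```text
t 11.1 pos [0.4759 0.1943 0.1901] yaw -0.057646644175484124 F [ 0.2787  0.1796 -1.6853] gap 0.1994762942547869 60.7154381275177 q [0.1561 0.0877 1.7986 0.0003 1.2571 0.2137]
d [ 0.1806 -0.0269  0.0001] w [-0.0019  0.0001  0.0004]
```

Call:
carry_out([
  {"dx": 0.016, "dy": -0.003, "dz": 0, "wx": 0, "wy": 0, "wz": 0},
  {"dx": 0.034, "dy": -0.006, "dz": 0, "wx": 0, "wy": 0, "wz": 0},
  {"dx": 0.054, "dy": -0.01, "dz": 0, "wx": 0, "wy": 0, "wz": 0},
  {"dx": 0.075, "dy": -0.014, "dz": 0, "wx": 0, "wy": 0, "wz": 0},
  {"dx": 0.096, "dy": -0.018, "dz": 0, "wx": 0, "wy": 0, "wz": 0},
])

```text
clock: 11.52
position: [0.4635, 0.2907, 0.19]
orientation: [-2.284, -2.155, 0.003]
force: [-0.1, 0.6, -1.2]
finger_gap: 0.198
finger_force: 60.7
```

Call:
carry_out([
  {"dx": 0.021, "dy": -0.003, "dz": 0, "wx": 0, "wy": 0, "wz": 0},
  {"dx": 0.041, "dy": -0.006, "dz": 0, "wx": 0, "wy": 0, "wz": 0},
  {"dx": 0.059, "dy": -0.008, "dz": 0, "wx": 0, "wy": 0, "wz": 0},
  {"dx": 0.073, "dy": -0.009, "dz": 0, "wx": 0, "wy": 0, "wz": 0},
  {"dx": 0.083, "dy": -0.009, "dz": 0, "wx": 0, "wy": 0, "wz": 0},
])

```text
clock: 11.93
position: [0.4594, 0.3743, 0.1902]
orientation: [-2.283, -2.157, 0.002]
force: [-0.2, -0.3, -1.9]
finger_gap: 0.193
finger_force: 60.7
```

Call:
carry_out([
  {"dx": 0, "dy": 0, "dz": 0, "wx": 0, "wy": 0, "wz": 0},
  {"dx": 0, "dy": 0, "dz": 0, "wx": 0, "wy": 0, "wz": 0},
  {"dx": 0, "dy": 0, "dz": 0, "wx": 0, "wy": 0, "wz": 0},
])

```text
clock: 12.18
position: [0.4604, 0.3722, 0.1909]
orientation: [2.285, 2.156, -0.001]
force: [-0.3, -0.6, -1.3]
finger_gap: 0.2
finger_force: 60.7
```

```bash
python3 - <<'E'
from h import *
to([.4595,.3746,.069],-.058)
st=ctrl.sense(); p=st['position']; R=Rot.from_rotvec(st['orientation']).as_matrix()
for n in ('top','scene'):
    s=snap(n); pickle.dump(s,open(f'{n}5.pkl','wb')); X=pts(s); L=(X-p)@R
    hsv=cv2.cvtColor(s['img'],cv2.COLOR_RGB2HSV)
    m=(abs(L[...,1])<.045)&(L[...,2]>-.06)&(L[...,2]<.045)&(L[...,0]<-.03)&(L[...,0]>-.2); P=L[m]
    print(n)
    for a in np.arange(-.2,-.03,.008):
        k=P[(P[:,0]>=a)&(P[:,0]<a+.008)]
        if len(k)>8: print('  along %.3f lat %.4f width %.3f height %.4f n %d'%(a+.004,(k[:,1].min()+k[:,1].max())/2,np.ptp(k[:,1]),np.percentile(-k[:,2],90),len(k)))
a,b=(pickle.load(open(n+'5.pkl','rb'))['img'][...,::-1] for n in('scene','top'))
A=cv2.resize(a[150:255,280:430],None,fx=3.3,fy=3.3,interpolation=cv2.INTER_CUBIC)
B=cv2.resize(b[150:225,160:310],None,fx=3.3,fy=3.3,interpolation=cv2.INTER_CUBIC)
cv2.imwrite('pics/over.png',np.vstack([A,B])[:600])
E
```

```text
t 12.18 pos [0.4604 0.3722 0.1909] yaw -0.058366424210003515 F [-0.3039 -0.5723 -1.311 ] gap 0.20015394494067706 60.707727670669556 q [ 0.4799  0.2564  1.6009 -0.0005  1.285   0.5384]
d [ 0.0024 -0.001   0.1219] w [-0.0005  0.0008 -0.0004]
top
  along -0.180 lat -0.0021 width 0.016 height 0.0259 n 29
  along -0.172 lat -0.0032 width 0.007 height 0.0226 n 15
  along -0.164 lat -0.0019 width 0.009 height 0.0234 n 15
  along -0.156 lat -0.0022 width 0.010 height 0.0227 n 20
  along -0.148 lat -0.0025 width 0.009 height 0.0234 n 18
  along -0.140 lat -0.0111 width 0.026 height 0.0231 n 21
  along -0.132 lat -0.0024 width 0.068 height 0.0355 n 214
  along -0.124 lat -0.0025 width 0.067 height 0.0374 n 121
  along -0.116 lat -0.0032 width 0.067 height 0.0366 n 118
  along -0.108 lat -0.0058 width 0.053 height 0.0340 n 17
  along -0.100 lat -0.0024 width 0.068 height 0.0356 n 215
  along -0.092 lat -0.0040 width 0.065 height 0.0374 n 118
  along -0.084 lat -0.0022 width 0.068 height 0.0363 n 115
  along -0.076 lat -0.0033 width 0.062 height 0.0277 n 16
  along -0.068 lat -0.0030 width 0.008
[... 760 characters left out ...]
 0.0346 n 121
  along -0.116 lat 0.0063 width 0.060 height 0.0347 n 109
  along -0.108 lat 0.0112 width 0.044 height 0.0210 n 16
  along -0.100 lat 0.0054 width 0.062 height 0.0335 n 193
  along -0.092 lat 0.0097 width 0.053 height 0.0341 n 113
  along -0.084 lat 0.0071 width 0.058 height 0.0345 n 117
  along -0.076 lat 0.0068 width 0.057 height 0.0294 n 13
  along -0.068 lat 0.0031 width 0.008 height 0.0207 n 15
  along -0.060 lat 0.0027 width 0.006 height 0.0202 n 13
  along -0.052 lat 0.0014 width 0.009 height 0.0202 n 18
  along -0.044 lat 0.0030 width 0.007 height 0.0212 n 17
  along -0.036 lat 0.0010 width 0.017 height 0.0226 n 27
  along -0.028 lat 0.0045 width 0.011 height 0.0240 n 9
```

View pics/over.png

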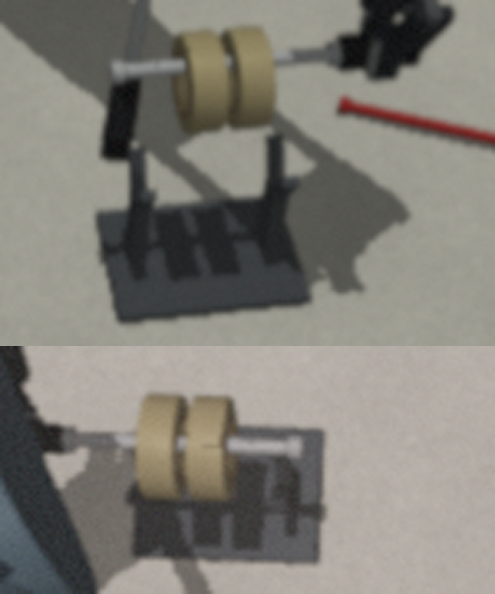

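The rolls sit centred on the rod (along-tool −0.136 to −0.077), clear of both posts by more than 14 mm. Lowering.

Call:
carry_out([
  {"dx": 0.001, "dy": -0.001, "dz": 0.008, "wx": 0, "wy": 0, "wz": 0},
  {"dx": 0.002, "dy": -0.001, "dz": 0.022, "wx": 0, "wy": 0, "wz": 0},
  {"dx": 0.002, "dy": -0.001, "dz": 0.038, "wx": 0, "wy": 0, "wz": 0},
  {"dx": 0.002, "dy": -0.001, "dz": 0.054, "wx": 0, "wy": 0, "wz": 0},
  {"dx": 0.002, "dy": -0.001, "dz": 0.07, "wx": 0, "wy": 0, "wz": 0},
])

```text
clock: 12.7
position: [0.4595, 0.3745, 0.1202]
orientation: [2.286, 2.155, -0.0]
force: [0.1, -0.1, -1.6]
finger_gap: 0.197
finger_force: 60.7
```

Call:
carry_out([
  {"dx": 0, "dy": 0, "dz": 0.012, "wx": 0, "wy": 0, "wz": 0},
  {"dx": 0, "dy": 0, "dz": 0.024, "wx": 0, "wy": 0, "wz": 0},
  {"dx": 0, "dy": 0, "dz": 0.034, "wx": 0, "wy": 0, "wz": 0},
  {"dx": 0, "dy": 0, "dz": 0.042, "wx": 0, "wy": 0, "wz": 0},
  {"dx": 0, "dy": 0, "dz": 0.046, "wx": 0, "wy": 0, "wz": 0},
])

```text
clock: 13.12
position: [0.4591, 0.3747, 0.074]
orientation: [-2.285, -2.156, 0.002]
force: [-0.4, 0.3, -1.1]
finger_gap: 0.201
finger_force: 60.7
```

Call:
carry_out([
  {"dx": 0, "dy": 0, "dz": 0.001, "wx": 0, "wy": 0, "wz": 0},
  {"dx": 0, "dy": 0, "dz": 0.002, "wx": 0, "wy": 0, "wz": 0},
  {"dx": 0, "dy": 0, "dz": 0.003, "wx": 0, "wy": 0, "wz": 0},
  {"dx": 0, "dy": 0, "dz": 0.003, "wx": 0, "wy": 0, "wz": 0},
])

```text
clock: 13.45
position: [0.4599, 0.3753, 0.0728]
orientation: [2.285, 2.156, 0.001]
force: [-0.9, -0.2, -0.7]
finger_gap: 0.199
finger_force: 60.7
```

```bash
cat > chk.py <<'E'
from h import *
import sys
to([.4595,.3746,.069],-.058)
t=sys.argv[1]
for n in ('top','scene'): s=snap(n); pickle.dump(s,open(f'{n}{t}.pkl','wb'))
a,b=(pickle.load(open(n+t+'.pkl','rb')) for n in('scene','top'))
A=cv2.resize(a['img'][150:255,280:430,::-1],None,fx=3.3,fy=3.3,interpolation=cv2.INTER_CUBIC)
B=cv2.resize(b['img'][150:225,160:310,::-1],None,fx=3.3,fy=3.3,interpolation=cv2.INTER_CUBIC)
cv2.imwrite(f'pics/s{t}.png',np.vstack([A,B])[:600])
o=np.array([.4535,.268,0]); d=np.array([.055,.9985,0]); e=np.array([.9985,-.055,0])
for n,s in (('scene',a),('top',b)):
    X=pts(s)-o; y=X@d; x=X@e; z=X[...,2]
    m=(abs(x)<.012)&(z>.07)&(z<.125)
    for lo in (-.09,-.08,-.072,-.045,-.036,.033,.042,.06,.068,.08,.1,.12):
        k=m&(y>lo)&(y<lo+.008)
        if k.sum()>5: print(n,'y %.3f x %.4f z90 %.4f'%(lo+.004,np.median(x[k]),np.percentile(z[k],90)))
    r=(z>.04)&(z<.125)&(abs(x)>.014)&(abs(x)<.045)&(abs(y)<.044)
    if r.any(): print(n,'rolls y',np.percentile(y[r],[1,99]),'ztop',np.percentile(z[(abs(x)<.04)&(abs(y)<.03)],99))
E
python3 chk.py 6
```

```text
t 13.45 pos [0.4599 0.3753 0.0728] yaw -0.05792612722954376 F [-0.9229 -0.2382 -0.6977] gap 0.19862109412886497 60.690025091171265 q [ 0.4847  0.4058  1.6714 -0.      1.0634  0.5426]
d [-0.0007 -0.0003  0.0038] w [ 0.0009 -0.0005  0.0001]
scene y -0.076 x 0.0053 z90 0.0966
scene y -0.068 x 0.0041 z90 0.0952
scene y -0.041 x 0.0022 z90 0.0945
scene y -0.032 x 0.0018 z90 0.0959
scene y 0.037 x 0.0037 z90 0.0929
scene y 0.046 x 0.0024 z90 0.0940
scene y 0.064 x 0.0019 z90 0.0935
scene y 0.072 x 0.0045 z90 0.0961
scene y 0.084 x 0.0079 z90 0.0990
scene y 0.104 x -0.0070 z90 0.1115
scene y 0.124 x 0.0089 z90 0.0926
scene rolls y [-0.0282  0.0272] ztop 0.4823348783714722
top y -0.076 x -0.0043 z90 0.0998
top y -0.068 x -0.0036 z90 0.0981
top y -0.041 x -0.0042 z90 0.0962
top y -0.032 x -0.0040 z90 0.0987
top y 0.037 x -0.0046 z90 0.0962
top y 0.046 x -0.0000 z90 0.0962
top y 0.064 x -0.0027 z90 0.0949
top y 0.072 x -0.0019 z90 0.0981
top y 0.084 x -0.0025 z90 0.1024
top rolls y [-0.0284  0.0264] ztop 0.4846150243566674
```

Rolls are centred at ±28 mm along the stand axis, and the rod is about 4 mm above its seat. Lowering the rest.

Call:
carry_out([
  {"dx": 0, "dy": 0, "dz": 0.001, "wx": 0, "wy": 0, "wz": 0},
  {"dx": 0, "dy": 0, "dz": 0.002, "wx": 0, "wy": 0, "wz": 0},
  {"dx": 0, "dy": 0, "dz": 0.003, "wx": 0, "wy": 0, "wz": 0},
  {"dx": 0, "dy": 0, "dz": 0.0035, "wx": 0, "wy": 0, "wz": 0},
  {"dx": 0, "dy": 0, "dz": 0.0035, "wx": 0, "wy": 0, "wz": 0},
])

```text
clock: 13.97
position: [0.4595, 0.3752, 0.0693]
orientation: [-2.285, -2.156, 0.0]
force: [-2.8, -0.5, 4.2]
finger_gap: 0.199
finger_force: 61.6
```

```bash
python3 chk.py 7 | egrep '^t|^d|-0.076|-0.041|0.046|0.064'
```

```text
t 13.97 pos [0.4595 0.3752 0.0693] yaw -0.058015976160573066 F [-2.8063 -0.4986  4.1897] gap 0.1985121516289113 61.64801359176636 q [0.4848 0.4109 1.6728 0.     1.0579 0.5428]
d [-0.0006  0.0001  0.0003] w [-0. -0. -0.]
scene y -0.076 x 0.0029 z90 0.0939
scene y -0.041 x 0.0010 z90 0.0913
scene y 0.046 x 0.0017 z90 0.0928
top y -0.076 x -0.0046 z90 0.0953
top y -0.068 x -0.0048 z90 0.0955
top y -0.041 x -0.0041 z90 0.0939
top y -0.032 x -0.0031 z90 0.0961
top y 0.037 x -0.0032 z90 0.0940
top y 0.046 x 0.0003 z90 0.0966
top y 0.064 x -0.0039 z90 0.0941
top y 0.072 x -0.0030 z90 0.0954
top y 0.084 x -0.0016 z90 0.0975
top rolls y [-0.0285  0.0266] ztop 0.48161706979576563
```

Call:
carry_out([
  {"dx": 0, "dy": 0, "dz": 0, "wx": 0, "wy": 0, "wz": 0},
  {"dx": 0, "dy": 0, "dz": 0, "wx": 0, "wy": 0, "wz": 0},
  {"dx": 0, "dy": 0, "dz": 0, "wx": 0, "wy": 0, "wz": 0},
  {"dx": 0, "dy": 0, "dz": 0, "wx": 0, "wy": 0, "wz": 0},
  {"dx": 0, "dy": 0, "dz": 0, "wx": 0, "wy": 0, "wz": 0},
], jaw=60)

```text
clock: 14.48
position: [0.4595, 0.375, 0.0686]
orientation: [2.285, 2.156, -0.0]
force: [0.6, 0.1, -0.3]
finger_gap: 0.604
finger_force: 0.0
```

Call:
carry_out([
  {"dx": 0, "dy": 0, "dz": 0, "wx": 0, "wy": 0, "wz": 0},
  {"dx": 0, "dy": 0, "dz": 0, "wx": 0, "wy": 0, "wz": 0},
  {"dx": 0, "dy": 0, "dz": 0, "wx": 0, "wy": 0, "wz": 0},
])

```text
clock: 14.73
position: [0.4595, 0.375, 0.0688]
orientation: [2.285, 2.156, -0.0]
force: [1.0, 0.6, 0.0]
finger_gap: 0.603
finger_force: 0.0
```

```bash
python3 chk.py 8 | egrep '^t|^d|-0.076|-0.041|0.046|0.064|rolls'
```

```text
t 14.73 pos [0.4595 0.375  0.0688] yaw -0.057965191721399655 F [0.9875 0.6371 0.0177] gap 0.6032577703312981 0.0 q [ 0.4846  0.4116  1.6731 -0.      1.057   0.5426]
d [-0.0004  0.     -0.0002] w [0. 0. 0.]
scene y -0.076 x 0.0030 z90 0.0921
scene y -0.041 x 0.0029 z90 0.0897
scene y 0.046 x 0.0007 z90 0.0938
scene y 0.064 x 0.0015 z90 0.0910
scene rolls y [-0.0283  0.0264] ztop 0.4792677408778101
top y -0.076 x -0.0049 z90 0.0970
top y -0.068 x -0.0058 z90 0.0949
top y -0.041 x -0.0042 z90 0.0933
top y -0.032 x -0.0019 z90 0.1009
top y 0.037 x -0.0029 z90 0.0922
top y 0.046 x 0.0008 z90 0.0955
top y 0.064 x -0.0037 z90 0.0924
top y 0.072 x -0.0035 z90 0.0959
top y 0.084 x -0.0021 z90 0.0983
top rolls y [-0.0285  0.0266] ztop 0.4814922602454419
```

Released cleanly. I'll retreat straight up and check.

Call:
carry_out([
  {"dx": 0, "dy": 0, "dz": -0.01, "wx": 0, "wy": 0, "wz": 0},
  {"dx": 0, "dy": 0, "dz": -0.03, "wx": 0, "wy": 0, "wz": 0},
  {"dx": 0, "dy": 0, "dz": -0.06, "wx": 0, "wy": 0, "wz": 0},
  {"dx": 0, "dy": 0, "dz": -0.095, "wx": 0, "wy": 0, "wz": 0},
  {"dx": 0, "dy": 0, "dz": -0.13, "wx": 0, "wy": 0, "wz": 0},
])

```text
clock: 15.25
position: [0.459, 0.3748, 0.2005]
orientation: [-2.285, -2.156, 0.001]
force: [0.3, 0.4, 0.1]
finger_gap: 0.603
finger_force: 0.0
```

Call:
carry_out([
  {"dx": 0.03, "dy": 0, "dz": -0.02, "wx": 0, "wy": 0, "wz": 0},
  {"dx": 0.06, "dy": 0, "dz": -0.04, "wx": 0, "wy": 0, "wz": 0},
  {"dx": 0.08, "dy": 0, "dz": -0.05, "wx": 0, "wy": 0, "wz": 0},
  {"dx": 0.08, "dy": 0, "dz": -0.05, "wx": 0, "wy": 0, "wz": 0},
  {"dx": 0.08, "dy": 0, "dz": -0.05, "wx": 0, "wy": 0, "wz": 0},
])

```text
clock: 15.67
position: [0.4641, 0.4557, 0.25]
orientation: [2.283, 2.158, 0.003]
force: [0.3, -0.3, 0.2]
finger_gap: 0.6
finger_force: 0.0
```

```bash
python3 chk.py 9 | egrep '^t|-0.076|-0.041|0.046|0.064|rolls'; sed -i 's/^to(.*//' chk.py; echo; python3 - <<'E'
# same statistics on the starting picture for comparison
from h import *
o=np.array([.4535,.268,0]); d=np.array([.055,.9985,0]); e=np.array([.9985,-.055,0])
for n in('scene','top'):
    for t in('','9'):
        X=pts(pickle.load(open(n+t+'.pkl','rb')))-o; y=X@d; x=X@e; z=X[...,2]; m=(abs(x)<.012)&(z>.07)&(z<.125)
        print(n,t,[round(float(np.median(z[m&(y>lo)&(y<lo+.008)])),4) for lo in (-.076,-.068,-.04,.036,.06,.09,.11)])
E
```

```text
t 15.67 pos [0.4641 0.4557 0.25  ] yaw -0.05632234955409811 F [ 0.3218 -0.3159  0.2089] gap 0.6004283304718305 0.0 q [ 0.5943  0.331   1.3848 -0.0002  1.4241  0.6507]
scene y -0.076 x 0.0035 z90 0.0941
scene y -0.041 x 0.0017 z90 0.0900
scene y 0.046 x 0.0030 z90 0.0911
scene y 0.064 x 0.0024 z90 0.0913
scene rolls y [-0.0284  0.0267] ztop 0.10551403684441678
top y -0.076 x -0.0046 z90 0.0950
top y -0.068 x -0.0058 z90 0.0954
top y -0.041 x -0.0038 z90 0.0935
top y -0.032 x -0.0019 z90 0.0998
top y 0.037 x -0.0019 z90 0.0929
top y 0.046 x 0.0004 z90 0.0950
top y 0.064 x -0.0039 z90 0.0927
top y 0.072 x -0.0034 z90 0.0952
top y 0.084 x -0.0038 z90 0.0990
top y 0.104 x -0.0034 z90 0.0995
top y 0.124 x -0.0031 z90 0.0994
top rolls y [-0.0286  0.0267] ztop 0.10923874504616364

scene  [0.0908, 0.0883, 0.0889, 0.0884, 0.0902, 0.0941, 0.0929]
scene 9 [0.0899, 0.0882, 0.0888, 0.0885, 0.0892, 0.0933, 0.0931]
top  [0.0919, 0.0903, 0.092, 0.0897, 0.0905, 0.0979, 0.0977]
top 9 [0.0937, 0.0919, 0.0918, 0.0913, 0.0903, 0.0971, 0.0969]
```

View pics/s9.png

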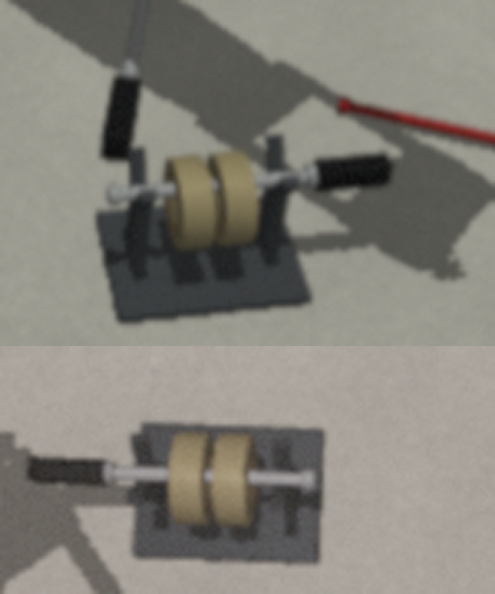

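The spindle is seated in both forks at the same heights as at the start. Both rolls hang between the posts (scene crop (165–258, 152–250)), and the gripper is clear.

```bash
python3 -c "
from cell import ctrl
print(ctrl.finish_job())"
```

```text
the job is handed in; nothing more can be done
None
```

The spindle is back in both forks with both full rolls hanging clear between the posts and the gripper away from everything; I handed the job in at about 16 s of the 54 s allowed, and no verdict came back.

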